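# Close the draught shield and tare the balance

### The arm

A 6-joint arm with a two-finger parallel gripper is mounted at the origin on the work surface. World frame = base frame: x ahead of the robot, y to its left, z up, the work surface at z = 0. Lengths are in m, angles in rad, forces in N, time in s.
With the tool pointing down it reaches from about 0.3 to 0.775 m from the base axis. Payload 14.6 kg.
Tool frame: the origin (TCP) lies on the centre line of the jaws, within the pads' length; the fingertips stand 19 mm ahead of it and the grasp point (between the pads) is the TCP; z points along the fingers, x is the direction in which the jaws open and shut, and the axes are right-handed (so a half turn about z gives the same grasp; the last joint's range is limited). The gripper opens to 94 mm and grips with 3 to 60 N. Pads are 16 mm wide; open, the fingers measure 119 mm over their backs; the gripper's body (75 mm by 177 mm) begins 78 mm behind the grasp point.
Start: joints at [1.149, 0.3, 1.521, -0, 1.321, -0.067], TCP at [0.191, 0.516, 0.224] pointing down, gripper open.
Joint ranges: [-3.03, 3.03], [-0.79, 2.21], [0.23, 2.52], [-1.04, 4.18], [0, 3.07], [-2.55, 2.55]. Speed limits (rad/s): [2.22, 2.22, 2.57, 3.14, 3.14, 3.14].

### API

Orientations are given as [roll, pitch, yaw] about the fixed x, y, z axes, in that order (R = Rz(yaw) Ry(pitch) Rx(roll)).
In Python, from station import ctrl, imaging gives the robot as it stands.
- The arm moves only by the shell command python3 -m handwheel 'ROWS' [OPENING] [FORCE]. ROWS is JSON, a list that holds one entry, the list of rows, each a list of 4 numbers: the shift along the tool's x, y, z in m, then the turn about the tool's z in rad. A call has 1 to 10 rows; each row shifts and turns the pose as measured when the row begins, along the tool's axes as they then stand; what a row does not reach is not made up. A row lasts 1/10 s, in which the tool goes at most 50 mm and 8.59 degrees, less where a joint would pass 70% of its speed; a pose out of reach is approached as far as the arm can. A call is refused whole if a number of a shift passes 0.05 or a number of a turn 0.15, either way. A call with a gripper value outside its range is refused whole. OPENING is the finger opening in m, from 0 to 0.094, set as the call begins (- or left out, the last holds). The fingers move at their own pace and stop on an object; FORCE is the grip in N (left out, the last holds). Time passes only in rows, so rows that do not move let the fingers close. It gives the time, the measured TCP pose, the force and the opening at its end, in the units of the state.
- ctrl.get_obs(): the state, without advancing time (a new reading comes with each control period).
- imaging.camera(name): name is "scene" or "side" or "wrist"; returns the picture (480x640x3 uint8, red, green, blue); there is no depth.
- imaging.camera_model(name): a dict with "camera_matrix" (3x3 intrinsics, pixels), "position" and "attitude" of the camera in the world. Camera axes: x right, y up, looking along -z (the intrinsics and any distortion apply to the point x, -y, -z); pixel columns grow to the right and rows downward; lengths in m; the calibration is good to about 2 mm. A picture is of the moment at which its call begins: read the wrist's pose just before it. camera_model takes no time and is no camera call; for the wrist camera it gives the pose at the moment of the call.
- ctrl.hand_in(): hands the job in, once; it reports no verdict.
The state is a dict: "time_s": time; "qpos": joint angles; "joint_vel": joint speeds; "tau": joint torques, N m; "ee_pos": TCP position; "eef_rot": TCP orientation; "force": force on the tool from outside, world axes, zero at the start; "moment": the same for the moment, N m; "grip_width": finger opening in m.
Only numpy, scipy, OpenCV 4.12 (cv2) and the standard library are available. Lean on these libraries where they do the work, as an engineer would, in place of code of your own. Each camera call takes 0.05 s, during which the arm holds its last target. There are 200 camera calls.

### The job

Get the loaded balance ready for the next weighing: with the fingertips, push the sliding lid of its draught shield fully shut, then gently press the long key on its front down and let it come up again. Do not press the round or the square key, pick nothing up, leave the brass weight standing on the pan and everything else on the bench where it is, and finish with the hand clear.

Things in the scene. Friction and masses are not known exactly. Their poses are not given: they have to be found in the camera images.
- balance: a white bench balance, fixed, 300 mm deep (its x) x 220 wide (its y) x 50 high, turned only about the vertical; origin at the centre of its underside, x points from the key side to the rear, y to its left. On its flat top: a row of three keys along y, 115 mm in front (-x) of the origin, a flat display, and behind it the draught shield
- shield_mid (a point): the centre of the draught shield's rim, 65 mm behind (+x) the balance's origin and 114 mm above the bench. The shield is a clear rectangular wall, 150 mm (balance x) x 164 mm (y), from 50 to 114 mm high, round a steel pan 110 mm across whose top is 62 mm high. The sliding lid covers it
- lid (a joint): how far the shield's lid stands open, in m: 0 is shut (it lies squarely over the shield, against a hard stop), at most 0.09; it starts open by 0.045 to 0.075. It slides level along the balance's y: open is towards +y (the balance's left), shut is towards -y. It resists with about 2 N and stays where it is left
- lid_edge (a point): the middle of the lid's left (+y) edge face, 123 mm above the bench; moves with the lid, axes as the balance's. The lid is a flat grey frame with a clear window, 160 x 170 mm (balance x, y), from 115 to 131 mm high. Push on its edge face (160 mm long, 16 mm high): beyond it is free air, below it only two low weights. When shut, the edge is 85 mm left of the balance's middle and 3 mm past the shield wall
- long_key (a joint): how far the long key is pressed, in m: 0 is up, 0.006 fully down. A spring key: 1.2 N to start moving, 3 N at 3 mm (where it acts), 5 N at the bottom; it comes up by itself. Press it for a moment, gently: more than 25 N is too hard
- long_key_top (a point): the centre of the long key's top face, 63 mm above the bench when up; the cap is a white bar 44 mm along the balance's y and 18 mm along its x, standing 13 mm proud of the balance's top (the bezel round it 3 mm). Which of the three places in the row (middle, or 62 mm to the left or right) the long key has varies
- long_key_base: the black bezel of the long key, 26 x 52 x 3 mm (balance x, y, z), with the key in it; origin at the centre of its underside, on the top of the balance (50 mm above the bench)
- round_key (a joint): how far the round key is pressed, in m: 0 is up, 0.006 down. Not to be pressed
- round_key_top (a point): the centre of the top of the round key (white, 20 mm across, as high as the long key), in the same row
- square_key (a joint): how far the square key is pressed, in m: 0 is up, 0.006 down. Not to be pressed
- square_key_top (a point): the centre of the top of the square key (white, 19 mm square, as high as the long key), in the same row
- weight: a brass laboratory weight (0.14 to 0.28 kg), 29 mm across and 42 mm tall, standing upright on the balance's pan inside the shield, its top below the lid; origin at the centre of its underside. To be left alone
- small_weight: a loose brass weight, 22 mm across, 32 mm tall, on the bench to the left of the balance; origin at the centre of its underside. Bystander
- flat_weight: a loose steel weight, 40 mm across, 30 mm tall, on the bench to the left of the balance; origin at the centre of its underside. Bystander
- can: a blue drinks can, 66 mm across, 122 mm tall, on the bench; origin at the centre of its underside. Bystander
- mug: a white mug, 80 mm across plus a handle, 90 mm tall, on the bench; origin at the centre of its underside. Bystander
- pen: a grey pen, 136 mm long, 11 mm high, lying along its x axis on the bench; origin under its middle. Bystander
- calculator: a black pocket calculator, 150 x 78 x 16 mm, lying on the bench, long along its x; origin at the centre of its underside. Bystander
- wood_block: a wooden block 60 x 90 x 40 mm high on the bench; origin at the centre of its underside. Bystander

How it is judged:
On the way, in this order (a step that is already met when the one before it is completed fails the run):
1. the shield's lid is pushed shut (within 4 mm) (value of joint lid below 0.004 m), for 0.2 s.
2. the long key is pressed down at least 3 mm (value of joint long_key above 0.003 m), for 0.1 s.
At the end, for the whole second after the job is handed in: the lid is shut to within 4 mm, all three keys are up again (within 1.5 mm), the weight stands upright and still on the pan within 10 mm of where it was, and every bystander is within 20 mm of where it was (value of joint lid below 0.004 m and value of joint each of long_key, round_key, square_key below 0.0015 m and distance of weight from where it was at the start of the episode below 0.01 m and angle between weight's own z axis and vertical below 0.15 rad and linear speed of weight below 0.02 m/s and distance of each of small_weight, flat_weight, can, mug, pen, calculator, wood_block from where it was at the start of the episode below 0.02 m); the robot touches nothing.
It fails at once if the long key is pressed 3 mm or more while the lid stands open by more than 8 mm (value of joint long_key above 0.003 m and value of joint lid above 0.008 m).
It fails at once if the round or the square key is pressed by more than 2 mm (value of joint any of round_key, square_key above 0.002 m).
It fails at once if the long key is pushed with more than 25 N (contact force between anything else and long_key_base above 25 N).
It fails at once if the brass weight on the pan is shifted by more than 10 mm, lifted or tipped (distance of weight from where it was at the start of the episode above 0.01 m or angle between weight's own z axis and vertical above 0.15 rad).
It fails at once if another thing on the bench is moved, carried or lifted by more than 20 mm (distance of any of small_weight, flat_weight, can, mug, pen, calculator, wood_block from where it was at the start of the episode above 0.02 m).
It also fails if it takes over 45 s, if anything falls off the work surface, if the arm or the gripper's body presses on something with over 40 N, if the wrist force passes 120 N, or if a joint passes its speed limit or range.

## Working session

There is one attempt and no reset: what is moved stays moved. The work goes in short steps, Python scripts to look and compute and a shell command to move; the robot and the scene stay as the last step left them, time stands still between calls to the robot, and variables do not carry over. Pictures are saved under pics/ and viewed, about 8 in all and at most 12, crops included, and the job is handed in when it is done.

```bash
mkdir -p pics; cat > h.py <<'E'
import numpy as np, cv2
from station import ctrl, imaging
from scipy.spatial.transform import Rotation as R
def model(n):
    m=imaging.camera_model(n); return m
def ray(m,uv):
    K=np.array(m["camera_matrix"]); d=np.linalg.inv(K)@[uv[0],uv[1],1]; d=d*[1,-1,-1]
    A=np.array(m["attitude"]); A=A if A.shape==(3,3) else R.from_euler('xyz',A).as_matrix()
    return np.array(m["position"]),A@d
def onplane(m,uv,z):
    p,d=ray(m,uv); return p+d*(z-p[2])/d[2]
def proj(m,P):
    K=np.array(m["camera_matrix"]); A=np.array(m["attitude"]); A=A if A.shape==(3,3) else R.from_euler('xyz',A).as_matrix()
    c=A.T@(np.array(P)-m["position"]); c=K@(c*[1,-1,-1]); return c[:2]/c[2]
def snap(n,f):
    im=imaging.camera(n); cv2.imwrite(f"pics/{f}.png",im[:,:,::-1]); return im
E
python3 - <<'E'
from h import *
print(ctrl.get_obs())
for n in("scene","side","wrist"): print(n,model(n)); snap(n,n+"0")
E
```

```text
{'time_s': 0.0, 'qpos': array([ 1.14936605e+00,  3.00466067e-01,  1.52159233e+00, -3.81716574e-05,
        1.32071715e+00, -6.65895565e-02]), 'joint_vel': array([ 0.00079307, -0.00010578,  0.00134168,  0.00045999, -0.00010064,
       -0.00014491]), 'tau': array([ 2.34013634e-03, -5.31807876e+01, -3.52752793e+01,  7.09980517e-02,
        2.41208839e-02, -1.26974728e-04]), 'ee_pos': array([0.19099591, 0.51550453, 0.22388433]), 'eef_rot': array([-3.14155083e+00,  1.18272688e-03,  1.21596510e+00]), 'force': array([-0.21744752, -0.47891728, -0.16050773]), 'moment': array([-0.02612554, -0.02958219, -0.00876622]), 'grip_width': 0.09374225937440751}
scene {'camera_matrix': array([[552.81978573,   0.        , 321.19748153],
       [  0.        , 552.81978573, 233.43601583],
       [  0.        ,   0.        ,   1.        ]]), 'position': array([1.12784768, 0.26657148, 0.93822816]), 'attitude': array([ 0.58057749, -0.01053098,  2.00745651])}
side {'camera_matrix': array([[439.47031007,   0.        , 317.60765511],
       [  0.        , 439.47031007, 249.40042451],
       [  0.        ,   0.        ,   1.        ]]), 'position': array([ 0.38528783, -0.6517649 ,  0.63825118]), 'attitude': array([ 0.92735234, -0.02274158, -0.31710622])}
wrist {'camera_matrix': array([[382.1151229 ,   0.        , 316.54917727],
       [  0.        , 382.1151229 , 236.31691286],
       [  0.        ,   0.        ,   1.        ]]), 'position': array([0.12016319, 0.54192284, 0.38322005]), 'attitude': array([-2.63604569e-01,  7.82087454e-04,  1.21587261e+00])}
```

View pics/scene0.png

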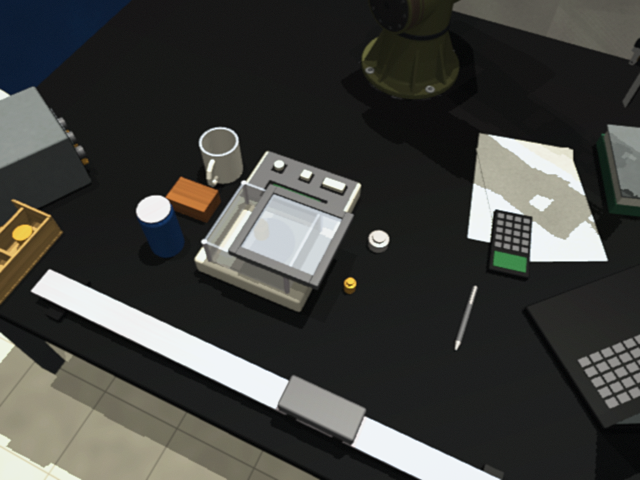

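View pics/side0.png

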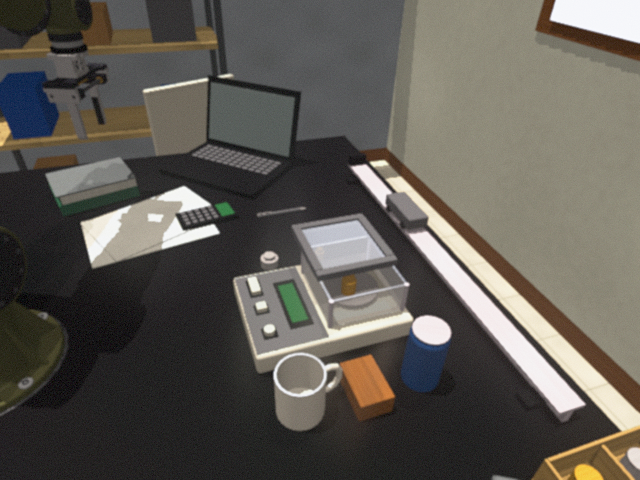

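The long key is the left-most (scene ~(334,186), side ~(254,286)). The lid stands open to +y, and the two low weights are beyond it at scene (378,241) and (350,285). Next I'll measure the keys and the lid corners.

```bash
python3 - <<'E'
from h import *
im=cv2.imread("pics/scene0.png"); c=im[140:310,190:400]; cv2.imwrite("pics/c1.png",cv2.resize(c,None,fx=3.7,fy=3.5,interpolation=cv2.INTER_CUBIC))
for n,box,z in(("scene",(255,150,355,200),.063),("side",(235,270,285,345),.063)):
    im=cv2.imread(f"pics/{n}0.png"); m=model(n)
    x0,y0,x1,y1=box; g=im[y0:y1,x0:x1].min(2)
    for t in (190,215):
        k,l,s,ce=cv2.connectedComponentsWithStats((g>t).astype(np.uint8))
        for i in range(1,k):
            if s[i,4]>15:
                p=ce[i]+[x0,y0]; print(n,t,s[i,4],p.round(1),onplane(m,p,z).round(4))
m=model("scene")
for uv in((250,193),(353,228),(320,283),(231,251)): print(onplane(m,uv,.131).round(4))
E
```

```text
scene 190 39 [260.8 161.2] [ 0.4953 -0.1564  0.063 ]
scene 190 56 [278.6 163.4] [ 0.4848 -0.1202  0.063 ]
scene 190 62 [305.8 173.5] [ 0.4847 -0.0581  0.063 ]
scene 190 143 [333.6 183.4] [0.4836 0.0037 0.063 ]
scene 190 32 [352.3 195.2] [0.4949 0.0495 0.063 ]
scene 215 45 [278.6 163.5] [ 0.485  -0.1203  0.063 ]
scene 215 55 [305.8 173.5] [ 0.4848 -0.0581  0.063 ]
scene 215 130 [333.8 183.4] [0.4835 0.004  0.063 ]
scene 215 23 [352.4 195.2] [0.4947 0.0497 0.063 ]
side 190 120 [253.5 283.8] [0.4809 0.0017 0.063 ]
side 190 62 [260.8 304.7] [ 0.4821 -0.0599  0.063 ]
side 190 70 [268.9 328.2] [ 0.4829 -0.1217  0.063 ]
side 215 101 [253.5 283.7] [0.4809 0.002  0.063 ]
side 215 48 [260.9 304.6] [ 0.4822 -0.0596  0.063 ]
side 215 54 [268.9 328.1] [ 0.4832 -0.1213  0.063 ]
[ 0.6201 -0.1049  0.131 ]
[0.61  0.096 0.131]
[0.7338 0.0899 0.131 ]
[ 0.743  -0.0736  0.131 ]
```

View pics/c1.png

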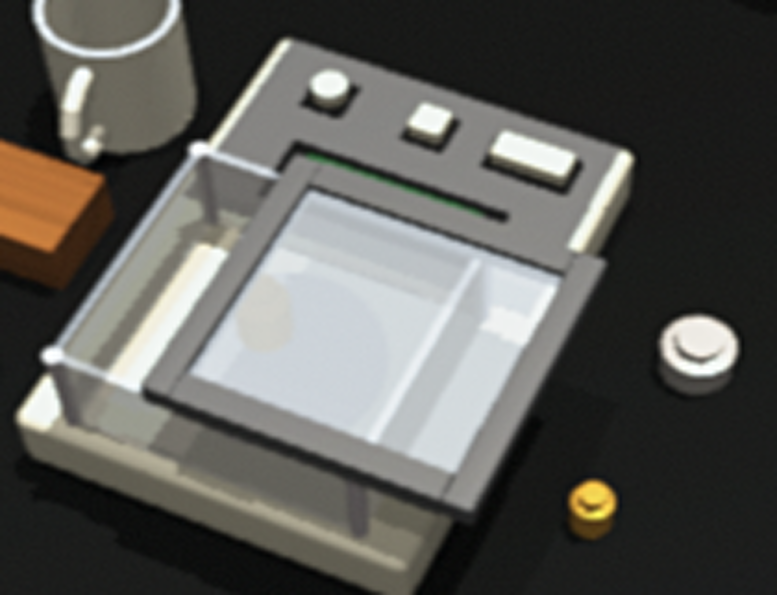

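The crop shows the left lid edge corners at scene pixels (353,215) and (317,286). I'll compute the edge, then go there.

```bash
python3 - <<'E'
from h import *
m=model("scene")
for uv in((353.2,214.5),(317.5,284),(271,186),(230.5,249)): print(onplane(m,uv,.131).round(4))
for uv in((378,238),(350,282)): print("w",onplane(m,uv,.03).round(4))
# left side of balance: top corner
k=np.array([[.4829,-.1213-.0],[.4848,-.1202]]).mean(0);l=np.array([[.4809,.0017],[.4836,.0038]]).mean(0)
print(k,l,"yaw",np.arctan2(-(l-k)[0],(l-k)[1]))
E
```

```text
[0.5831 0.0849 0.131 ]
[0.7373 0.0869 0.131 ]
[ 0.5892 -0.0778  0.131 ]
[ 0.7399 -0.0764  0.131 ]
w [0.5459 0.1282 0.03  ]
w [0.6587 0.1173 0.03  ]
[ 0.48385 -0.12075] [0.48225 0.00275] yaw 0.01295474082726031
```

```bash
python3 -m handwheel '[[[0,0,0,-0.125],[0,0,0,-0.125],[0,0,0,-0.12],[0,0,0,0]]]' 0 20
```

```text
time_s: 0.55
ee_pos: [0.1908, 0.5152, 0.223]
eef_rot: [-3.14, 0.003, 1.599]
force: [0.4, 0.9, -0.2]
grip_width: 0.0652
```

```bash
python3 -m handwheel '[[[-0.03,0.036,0,0.015],[-0.03,0.036,0,0],[-0.03,0.036,0,0],[-0.03,0.036,0,0],[-0.03,0.036,0,0],[-0.03,0.036,0,0],[-0.03,0.036,0,0],[-0.03,0.036,0,0],[-0.03,0.036,0,0],[-0.03,0.036,0,0]]]' 0
```

```text
time_s: 1.55
ee_pos: [0.5592, 0.2055, 0.2224]
eef_rot: [-3.139, 0.003, 1.551]
force: [-0.1, 0.8, 0.7]
grip_width: 0.0003
```

```bash
python3 -m handwheel '[[[-0.023,0.034,0,-0.033],[-0.023,0.034,0,0],[-0.023,0.034,0,0],[0,0,0.02,0],[0,0,0.025,0],[0,0,0.025,0],[0,0,0.02,0],[0,0,0,0]]]' 0; python3 - <<'E'
from h import *
for n in("scene","wrist"): snap(n,n+"1")
print(model("wrist")); print(ctrl.get_obs()["ee_pos"],ctrl.get_obs()["force"])
a=cv2.imread("pics/scene1.png")[130:330,180:420]; b=cv2.imread("pics/wrist1.png")
cv2.imwrite("pics/c2.png",np.hstack([cv2.resize(a,(400,333)),cv2.resize(b,(400,333))]))
E
```

```text
time_s: 2.35
ee_pos: [0.6681, 0.1255, 0.1261]
eef_rot: [-3.137, 0.004, 1.545]
force: [-0.5, 1.0, 0.5]
grip_width: 0.0005
{'camera_matrix': array([[382.1151229 ,   0.        , 316.54917727],
       [  0.        , 382.1151229 , 236.31691286],
       [  0.        ,   0.        ,   1.        ]]), 'position': array([0.59371868, 0.12805405, 0.28879049]), 'attitude': array([-0.26402235,  0.00268022,  1.54595683])}
[0.66933498 0.12581218 0.12955791] [-0.1632204   0.45725272  0.0556651 ]
```

View pics/c2.png

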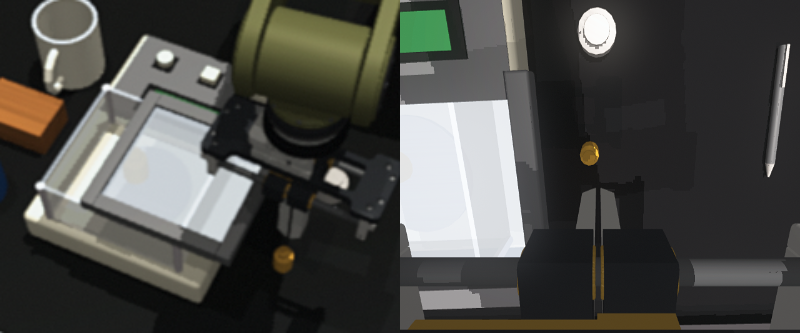

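Fingertips are beside the lid's edge, at its height and about mid-length, clear of both weights. I'll push now.

```bash
python3 -m handwheel '[[[-0.01,-0.002,0,-0.03],[-0.01,-0.002,0,0],[-0.01,0,0,0],[-0.01,0,0,0],[-0.01,0,0,0],[-0.01,0,0,0],[-0.008,0,0,0]]]' 0;
```

```text
time_s: 3.15
ee_pos: [0.6668, 0.0553, 0.1355]
eef_rot: [3.134, 0.001, 1.572]
force: [1.0, 2.0, -1.8]
grip_width: 0.0005
```

```bash
python3 -m handwheel '[[[-0.004,0,0.002,0],[-0.004,0,0.002,0],[-0.003,0,0,0]]]' 0; python3 -m handwheel '[[[-0.003,0,0,0],[-0.002,0,0,0]]]' 0
```

```text
time_s: 3.45
ee_pos: [0.6672, 0.0425, 0.1319]
eef_rot: [3.133, 0.001, 1.571]
force: [1.0, 1.7, -1.6]
grip_width: 0.0004
time_s: 3.65
ee_pos: [0.6673, 0.0404, 0.1319]
eef_rot: [3.132, -0.005, 1.572]
force: [0.6, 18.5, 1.2]
grip_width: 0.0003
```

The force jumped from 2 to 18.5 N at the expected y (0.040), so this is the stop. I'll dwell, back off, rise and check.

```bash
python3 -m handwheel '[[[0,0,0,0],[0,0,0,0],[0.01,0,0,0],[0.03,0,0,0],[0.02,0,-0.03,0],[0,-0.03,-0.045,0],[0,-0.045,-0.02,0],[0,-0.045,0,0],[0,-0.045,0,0],[0,0,0,0]]]' 0; python3 - <<'E'
from h import *
o=ctrl.get_obs();print(o["ee_pos"],o["eef_rot"],o["force"])
for n in("side","wrist"): snap(n,n+"2"); print(model(n))
a=cv2.imread("pics/side2.png")[190:380,220:440]; b=cv2.imread("pics/wrist2.png")
cv2.imwrite("pics/c3.png",np.hstack([cv2.resize(a,(380,328)),cv2.resize(b,(420,328))]))
E
```

```text
time_s: 4.65
ee_pos: [0.4952, 0.1043, 0.2246]
eef_rot: [3.137, -0.001, 1.573]
force: [0.4, 0.8, 0.2]
grip_width: 0.0001
[0.49523456 0.10430007 0.22463309] [ 3.13736033e+00 -1.31407556e-03  1.57259611e+00] [0.3842942  0.78878805 0.1778971 ]
{'camera_matrix': array([[439.47031007,   0.        , 317.60765511],
       [  0.        , 439.47031007, 249.40042451],
       [  0.        ,   0.        ,   1.        ]]), 'position': array([ 0.38528783, -0.6517649 ,  0.63825118]), 'attitude': array([ 0.92735234, -0.02274158, -0.31710622])}
{'camera_matrix': array([[382.1151229 ,   0.        , 316.54917727],
       [  0.        , 382.1151229 , 236.31691286],
       [  0.        ,   0.        ,   1.        ]]), 'position': array([0.42247305, 0.10380566, 0.38404302]), 'attitude': array([-0.27073316, -0.00194571,  1.57202977])}
```

View pics/c3.png

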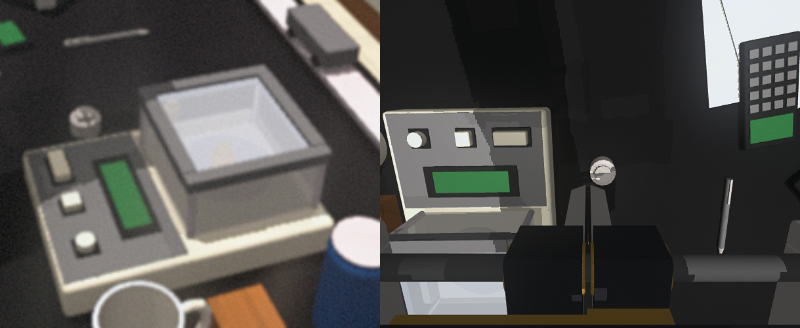

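The lid now lies squarely over the shield. In the wrist picture the long key is at about (198,203), so I'll measure it from here.

```bash
python3 - <<'E'
from h import *
m=model("wrist"); im=cv2.imread("pics/wrist2.png"); x0,y0,x1,y1=30,180,235,222
g=im[y0:y1,x0:x1].min(2)
for t in(115,130,145,190):
    k,l,s,ce=cv2.connectedComponentsWithStats((g>t).astype(np.uint8))
    for i in range(1,k):
        if 100<s[i,4]<3000:
            p=ce[i]+[x0,y0]; print(t,s[i,:],p.round(1),onplane(m,p,.063).round(4))
# lid left edge predicted at shut, side view: balance centre
E
```

```text
115 [142  13  51  20 993] [197.2 202.5] [0.4818 0.003  0.063 ]
130 [  9   5  25  32 439] [ 51.3 203.7] [ 0.483  -0.1211  0.063 ]
130 [142  13  51  20 916] [197.2 202.4] [0.4817 0.003  0.063 ]
145 [ 83  13  24  22 453] [124.7 203.6] [ 0.4828 -0.0587  0.063 ]
145 [ 10  14  24  22 403] [ 51.8 204.6] [ 0.4837 -0.1208  0.063 ]
145 [142  14  50  18 834] [197.2 202.8] [0.482  0.0029 0.063 ]
190 [ 11  14  23  22 384] [ 51.9 204.6] [ 0.4837 -0.1207  0.063 ]
190 [ 83  14  24  21 415] [124.7 203.5] [ 0.4827 -0.0587  0.063 ]
```

```bash
python3 -m handwheel '[[[-0.035,-0.004,0,0],[-0.033,-0.004,0,0],[-0.03,-0.004,0,0],[0,0,0.03,0],[0,0,0.03,0],[0,0,0.03,0],[0,0,0.015,0],[0,0,0,0]]]' 0
```

```text
time_s: 5.55
ee_pos: [0.4984, 0.0011, 0.1166]
eef_rot: [3.13, 0.0, 1.57]
force: [-0.8, -0.4, 0.1]
grip_width: 0.0002
```

```bash
python3 -m handwheel '[[[0.001,-0.008,0.008,0],[0.001,-0.008,0.008,0],[0,0,0.008,0],[0,0,0,0]]]' 0
```

```text
time_s: 5.95
ee_pos: [0.4835, 0.0031, 0.092]
eef_rot: [3.127, 0.001, 1.57]
force: [0.3, -0.3, 0.1]
grip_width: 0.0003
```

```bash
python3 -m handwheel '[[[0,-0.001,0.004,0],[0,0,0.003,0],[0,0,0.002,0]]]' 0; python3 -m handwheel '[[[0,0,0.0015,0],[0,0,0.0015,0]]]' 0
```

```text
time_s: 6.25
ee_pos: [0.4834, 0.0031, 0.0834]
eef_rot: [3.125, 0.001, 1.57]
force: [0.8, -0.5, 0.7]
grip_width: 0.0008
time_s: 6.45
ee_pos: [0.4835, 0.0031, 0.0804]
eef_rot: [3.125, 0.001, 1.57]
force: [-2.0, 0.3, 1.8]
grip_width: 0.0005
```

```bash
python3 -m handwheel '[[[0,0,0.0015,0],[0,0,0.001,0]]]' 0; python3 -m handwheel '[[[0,0,0.001,0],[0,0,0,0]]]' 0
```

```text
time_s: 6.65
ee_pos: [0.4835, 0.0031, 0.0779]
eef_rot: [3.125, 0.001, 1.57]
force: [-1.9, -0.1, 4.0]
grip_width: 0.0005
time_s: 6.85
ee_pos: [0.4836, 0.0031, 0.0769]
eef_rot: [3.125, 0.001, 1.57]
force: [-3.4, -0.8, 4.5]
grip_width: 0.0005
```

The key is about 4–5 mm down at 4.5 N. I'll hold briefly, then retreat.

```bash
python3 -m handwheel '[[[0,0,0.0003,0],[0,0,0,0],[0,0,-0.005,0],[0,0,-0.02,0],[0,0,-0.04,0],[0,0,-0.04,0],[0,0,-0.03,0],[0.04,0,0,0],[0.04,0,0,0],[0.04,0,0,0]]]' 0;  python3 -m handwheel '[[[0.04,0,0,0],[0.04,0,0,0],[0.04,0,0,0],[0,0,0,0]]]' 0; python3 - <<'E'
from h import *
for n in("side","scene"): snap(n,n+"3")
a=cv2.imread("pics/side3.png"); b=cv2.imread("pics/scene3.png")
cv2.imwrite("pics/c4.png",np.hstack([cv2.resize(a[190:430,220:460],(400,400)),cv2.resize(b[120:320,120:400],(400,400))]))
# shut check: lid left-edge top corners in the scene view vs before
print(ctrl.get_obs()["force"])
for n in("side","scene"):
    d=cv2.absdiff(cv2.imread(f"pics/{n}0.png"),cv2.imread(f"pics/{n}3.png")).max(2)
    k,l,s,c=cv2.connectedComponentsWithStats((d>60).astype(np.uint8)); print(n,[list(x) for x in s[1:] if x[4]>40])
E
```

```text
time_s: 7.85
ee_pos: [0.4823, 0.1231, 0.2197]
eef_rot: [3.121, 0.0, 1.563]
force: [0.7, 0.5, -0.2]
grip_width: 0.0004
time_s: 8.25
ee_pos: [0.4822, 0.2516, 0.2209]
eef_rot: [3.118, -0.001, 1.566]
force: [0.8, 0.5, 0.3]
grip_width: 0.0008
[ 0.09689947 -0.14114251 -1.25634438]
side [[np.int32(105), np.int32(0), np.int32(44), np.int32(30), np.int32(595)], [np.int32(223), np.int32(18), np.int32(21), np.int32(47), np.int32(362)], [np.int32(31), np.int32(21), np.int32(24), np.int32(13), np.int32(114)], [np.int32(113), np.int32(29), np.int32(105), np.int32(26), np.int32(980)], [np.int32(48), np.int32(32), np.int32(34), np.int32(10), np.int32(197)], [np.int32(50), np.int32(45), np.int32(37), np.int32(9), np.int32(193)], [np.int32(197), np.int32(54), np.int32(14), np.int32(14), np.int32(91)], [np.int32(49), np.int32(68), np.int32(53), np.int32(20), np.int32(197)], [np.int32(217), np.int32(70), np.int32(18), np.int32(9), np.int32(87)], [np.int32(198), np.int32(73), np.int32(14), np.int32(13), np.int32(86)], [np.int32(44), np.int32(89), np.int32(9), np.int32(13), np.int32(49)], [np.int32(93), n
[... 1006 characters left out ...]
int32(19), np.int32(84)], [np.int32(427), np.int32(124), np.int32(9), np.int32(14), np.int32(63)], [np.int32(474), np.int32(133), np.int32(125), np.int32(106), np.int32(6071)], [np.int32(199), np.int32(174), np.int32(74), np.int32(86), np.int32(1805)], [np.int32(622), np.int32(189), np.int32(16), np.int32(9), np.int32(74)], [np.int32(283), np.int32(210), np.int32(55), np.int32(64), np.int32(1209)], [np.int32(337), np.int32(211), np.int32(10), np.int32(13), np.int32(47)], [np.int32(314), np.int32(214), np.int32(40), np.int32(72), np.int32(366)], [np.int32(369), np.int32(230), np.int32(20), np.int32(17), np.int32(258)], [np.int32(285), np.int32(238), np.int32(48), np.int32(64), np.int32(576)]]
```

View pics/c4.png

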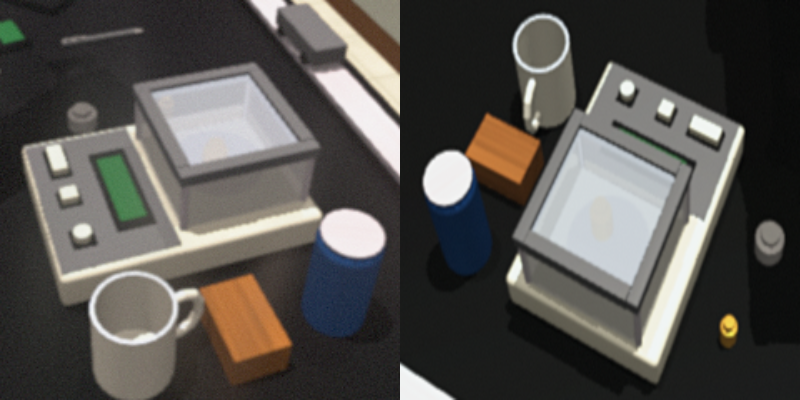

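Lid squarely over the shield, keys up, weight standing, bystanders in place (the flat weight is only in the arm's shadow). Handing in.

```bash
python3 - <<'E'
from h import *
m=model("scene"); print(onplane(m,(323,206),.131).round(3),onplane(m,(279,272),.131).round(3),"expected edge y ~0.028")
print(ctrl.hand_in())
E
```

```text
[0.589 0.028 0.131] [0.744 0.019 0.131] expected edge y ~0.028
the job is handed in; nothing more can be done
None
```

I pushed the draught-shield lid shut and then pressed the long key (the left-most one) once. I handed the job in at about 8.4 s with the hand clear. No verdict was reported.

- **Lid:** with closed fingertips on its left edge, the force rose from about 2 N to 18.5 N at the stop. That happened at TCP y = 0.040, where I expected the lid to be shut. The last pictures show it squarely over the shield. A rough pixel check gave its left edge at y = 0.028 at the front corner, as expected. The rear corner read 0.019. The balance's small turn explains about 2 mm of that, and I put the rest down to picking that corner by eye.
- **Long key:** it went down about 4–5 mm, estimated from a reading of about 4.5 N (5.7 N with the sideways part). In the last pictures it is up again.
- **Everything else:** in the last pictures the round and square keys look untouched and the brass weight is standing on the pan. The bystanders near the balance look where they were. An image comparison with the start showed no change at the mug, can or wood block. At the flat weight it showed only a change that I took for the arm's shadow. I did not look closely at the pen and the calculator, which the arm stayed well above.

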